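# Set the transport pin of a tube roller mixer by feel

### The arm

A 6-joint arm with a two-finger parallel gripper is mounted at the origin on the work surface. World frame = base frame: x ahead of the robot, y to its left, z up, the work surface at z = 0. Lengths are in m, angles in rad, forces in N, time in s.
With the tool pointing down it reaches from about 0.325 to 0.9 m from the base axis. Payload 6.1 kg.
Tool frame: the origin (TCP) lies between the finger pads; the fingertips stand 8 mm ahead of it and the grasp point (between the pads) lies 11 mm behind it; z points along the fingers, y is the line along which they close (so a half turn about z gives the same grasp; the last joint's range is limited). The gripper opens to 87 mm and grips with 3 to 60 N. Pads are 19 mm wide; open, the fingers measure 117 mm over their backs; the gripper's body (75 mm by 190 mm) begins 51 mm behind the grasp point.
Start: joints at [-1.459, 0.22, 1.526, -0, 1.395, -0.126], TCP at [0.147, -0.607, 0.231] pointing down, gripper open.
Joint ranges: [-2.98, 2.98], [-0.91, 2.08], [0.09, 2.57], [-1.24, 4.39], [0.2, 2.65], [-2.68, 2.68]. Speed limits (rad/s): [2.57, 2.57, 3.01, 3.14, 3.14, 3.14].

### API

Orientations are given as a unit quaternion [x, y, z, w].
In Python, from rig import ctrl gives the robot as it stands.
- The arm moves only by the shell command python3 -m pendant 'ROWS' [FORCE]. ROWS is JSON, a list of rows, each an object of numbers: "hand": the opening in per cent of the stroke, from 0 (shut) to 100 (fully open); "tx", "ty", "tz": the shift along the tool's x, y, z in mm; "wx", "wy", "wz": the turn, a rotation vector about the tool's x, y, z in rad. A call has exactly 5 rows; each row shifts and turns the commanded pose from where the row before left it, along the tool's axes as they then stand; what a row does not reach is not made up. A row lasts 1/12 s, in which the tool goes at most 41.7 mm and 7.16 degrees, less where a joint would pass 70% of its speed; a pose out of reach is approached as far as the arm can. A call is refused whole if a number of a shift passes 41.7 or a number of a turn 0.125, either way. A call with a gripper value outside its range is refused whole. The fingers move at their own pace and stop on an object; FORCE is the grip in N (left out, the last holds). Time passes only in rows, so rows that do not move let the fingers close, or fill a call up. It gives the time, the measured TCP pose, the force, the opening and the grip force at its end, in the units of the state.
- ctrl.sense(): the state, without advancing time (a new reading comes with each control period).
- ctrl.capture(name): name is "scene" or "top" or "wrist"; returns a dict with "pixels" (400x640x3 uint8, blue, green, red), "mtx" (3x3 intrinsics, pixels), "origin" and "orientation" of the camera in the world. Camera axes: x right, y down, z forward; pixel columns grow to the right and rows downward; lengths in m; the calibration is good to about 2 mm. A picture is of the moment at which its call begins. There is no depth.
- ctrl.close_job(): hands the job in; it is judged then, once.
The state is a dict: "time_s": time; "q": joint angles; "joint_vel": joint speeds; "joint_efforts": joint torques, N m; "position": TCP position; "orientation": TCP orientation; "force": force on the tool from outside, world axes, zero at the start; "moment": the same for the moment, N m; "grip_width": opening from 0.0 (shut) to 1.0 (fully open); "gripper_force": force on a finger pad.
Only numpy, scipy, OpenCV 4.12 (cv2) and the standard library are available. Lean on these libraries where they do the work, as an engineer would, in place of code of your own. Each camera call takes 0.05 s, during which the arm holds its last target. There are 200 camera calls.

### The job

Lock the tube roller mixer for transport: take the red-handled locking pin out of the black tube rack, stand it in the slot in the mixer's deck, feel along the hidden plate below for its locking hole, and push the pin fully home so that its red flange lies flat on the deck. Do it gently (the pin must never bear on the mixer with more than 30 N), let go of the pin, and leave the tubes, the bottle and the jar where they are.

Things in the scene. Friction and masses are not known exactly. Their poses are not given: they have to be found in the camera images.
- pin_handle (a point): Centre of the locking pin's upright red handle, where to grip it: a square bar 16 x 16 mm, 50 mm tall; x and y square to its flat sides, z up the pin. Below it: a red flange 28 x 28 x 4 mm, then a round steel shank 10 mm thick, 72 mm long, with a half-round tip. About 100 g. It starts standing in the rack, shank in a 14 mm square hole, flange on the rack's top; lift it 75 mm to free it.
- pin_flange (a point): Centre of the underside of the pin's flange, 29 mm below the handle's centre; same axes as the handle.
- pin_tip (a point): Lower tip of the pin's shank, 101 mm below the handle's centre and 72 mm below the flange's underside.
- rack: Fixed black tube rack, 170 (x) x 70 (y) x 80 (z) mm; origin at the centre of its underside. The pin stands on its centre line, 55 mm from its centre towards -x; tubes stand in the other half, 70 mm or more from the pin along x, no higher than 30 mm above the rack.
- mixer: Fixed white tube roller mixer, 200 (x) x 260 (y) mm, origin at the centre of its underside. Its front (-x) half is a flat white deck 100 mm high with a black slot; behind (+x) is the lower roller bed with three tubes lying on black rollers, nowhere higher than the deck.
- mixer_slot (a point): Centre of the slot in the mixer's deck, at the deck's top (100 mm above the table); x and y as the mixer's, z up. The slot is a straight shaft 80 mm long along y, 16 mm wide along x, covered by two light black spring flaps that the pin pushes down and aside (under 1 N). With the pin in the locking hole its flange comes down onto the deck; with the tip on the hidden plate the flange stands 22 mm above the deck.
- slot_floor (a point): Point 50 mm below mixer_slot, on the hidden black plate that closes the shaft; axes as the mixer's. Somewhere within 30 mm of here along y the plate has one hole on the centre line, 13.5 mm along y, wider than the slot, over 30 mm deep; its place is not measured. The plate is sprung: it gives from about 2 N, 1 mm per further 0.6 N, hard stop after 8 mm (7 N). It stays put sideways.
- blue_tube_mid (a point): Middle of a sample tube 105 mm long, 12 mm thick, blue cap 17 mm, standing in the rack: a bystander.
- purple_tube_mid (a point): Middle of a like tube with a purple cap, in the rack: a bystander.
- yellow_tube_mid (a point): Middle of a like tube with a yellow cap, in the rack: a bystander.
- gel: Clear bottle 56 mm in diameter, 150 mm tall, origin at the centre of its underside: a bystander.
- jar: Small clear jar with an orange lid, 52 mm in diameter, 70 mm tall, origin at the centre of its underside: a bystander.
Mind the look-alikes: they are no part of the job. There is more than one size of the part that bears pin_handle; the job needs the middle-sized.

How it is judged:
On the way:
1. the pin stands in the mixer's slot, its tip well below the deck but not yet home (z of pin_tip in the frame of mixer_slot below -0.03 m and z of pin_flange in the frame of mixer_slot above 0.01 m and x of pin_tip in the frame of mixer_slot between -0.012 and 0.012 m and y of pin_tip in the frame of mixer_slot between -0.042 and 0.042 m), for 0.2 s.
At the end, for the whole second after the job is handed in: The pin stands upright (within 0.08 rad) in the slot with its flange's underside within 3 mm of the deck and its tip at least 68 mm below the deck, which is only possible in the locking hole; it is at rest and released (z of pin_flange in the frame of mixer_slot below 0.003 m and z of pin_tip in the frame of mixer_slot below -0.068 m and x of pin_tip in the frame of mixer_slot between -0.012 and 0.012 m and y of pin_tip in the frame of mixer_slot between -0.042 and 0.042 m and y of pin_flange in the frame of mixer_slot between -0.042 and 0.042 m and angle between pin_flange's own z axis and vertical below 0.08 rad and linear speed of pin below 0.01 m/s and contact force between pin and the fingers below 0.05 N); the robot touches nothing.
It fails at once if the pin bears on the mixer (deck, slot or hidden plate) with more than 30 N (contact force between pin and mixer above 30 N).
It fails at once if a tube, the bottle or the jar is moved more than 20 mm (distance of any of blue_tube_mid, purple_tube_mid, yellow_tube_mid, gel, jar from where it was at the start of the episode above 0.02 m).
It also fails if it takes over 72 s, if anything falls off the work surface, if the arm or the gripper's body presses on something with over 40 N, if the wrist force passes 120 N, or if a joint passes its speed limit or range.

## Working session

There is one attempt and no reset: what is moved stays moved. The work goes in short steps, Python scripts to look and compute and a shell command to move; the robot and the scene stay as the last step left them, time stands still between calls to the robot, and variables do not carry over. Pictures are saved under pics/ and viewed, at most 10 in all, crops included, and the job is handed in when it is done.

```bash
mkdir -p pics; ls
python3 - <<'E'
from rig import ctrl
import cv2
s=ctrl.sense();print(s)
for n in("scene","top"):
    c=ctrl.capture(n);cv2.imwrite(f"pics/{n}0.png",c["pixels"]);print(n,c["mtx"],c["origin"],c["orientation"])
E
```

```text
pics
{'time_s': 0.0, 'q': array([-1.45912543e+00,  2.21234981e-01,  1.52762855e+00,  3.50874069e-06,
        1.39469404e+00, -1.26106248e-01]), 'joint_vel': array([-6.36470400e-05, -6.12418195e-04, -1.04013967e-03,  1.07712925e-03,
       -2.16334399e-04,  1.37560189e-03]), 'joint_efforts': array([-2.62606063e-04, -4.94614756e+01, -3.87371850e+01,  6.98196539e-02,
        5.71835053e-02, -1.41228807e-04]), 'position': array([ 0.14713908, -0.60680252,  0.22942253]), 'orientation': array([ 9.92940631e-01,  1.18608336e-01,  8.81789658e-06, -9.82420846e-04]), 'force': array([-0.10080862,  0.2614052 ,  0.71769157]), 'moment': array([-0.03279427,  0.03913123, -0.02856857]), 'gripper_force': 0.0, 'grip_width': 1.0032695408010917}
scene [[482.84936969   0.         322.50487145]
 [  0.         482.84936969 197.55521784]
 [  0.           0.           1.        ]] [1.27993267 0.77086227 0.83300989] [ 0.34242914  0.81562625 -0.43504976 -0.16801134]
top [[419.98248755   0.         315.86097768]
 [  0.         419.98248755 195.95427904]
 [  0.           0.           1.        ]] [ 0.29958988 -0.02267793  1.17581159] [-0.70188726  0.70619885 -0.06717217  0.06422905]
```

View pics/scene0.png

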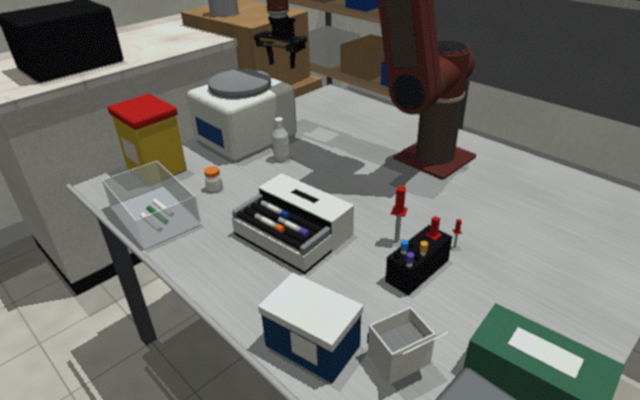

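View pics/top0.png

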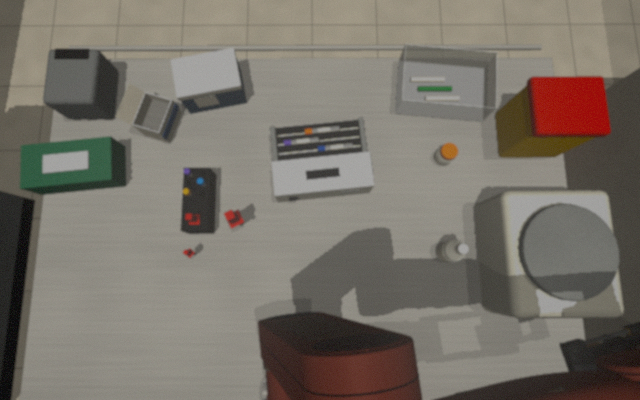

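The scene view shows three red pins: a tall one at (399,200), one in the rack at (435,228) and a small one at (458,228). It also shows the mixer slot at (305,195). In the top view the rack pin is at (192,218), the slot at (322,173), the jar at (447,152) and the bottle at (455,248). Next I'll turn these pixels into positions.

```bash
cat > h.py <<'E'
import numpy as np,cv2
from scipy.spatial.transform import Rotation as R
def ray(c,p):
    d=R.from_quat(c["orientation"]).apply(np.linalg.inv(c["mtx"])@[p[0],p[1],1.]);return np.array(c["origin"]),d
def onz(c,p,z):
    o,d=ray(c,p);return o+d*(z-o[2])/d[2]
def blobs(mask,roi,mn=8):
    x0,y0,x1,y1=roi;m=np.zeros_like(mask);m[y0:y1,x0:x1]=mask[y0:y1,x0:x1]
    n,l,s,c=cv2.connectedComponentsWithStats(m)
    return [(s[i],c[i],(l==i).astype(np.uint8)) for i in range(1,n) if s[i][4]>=mn]
def red(im):
    b,g,r=[im[...,i].astype(int) for i in range(3)];return ((r>90)&(g<0.45*r)&(b<0.45*r)).astype(np.uint8)
def two(c1,p1,c2,p2):
    o1,d1=ray(c1,p1);o2,d2=ray(c2,p2)
    A=np.stack([d1,-d2],1);t=np.linalg.lstsq(A,o2-o1,rcond=None)[0]
    a,b=o1+d1*t[0],o2+d2*t[1];return (a+b)/2,np.linalg.norm(a-b)
E
python3 - <<'E'
from h import *
from rig import ctrl
np.set_printoptions(precision=4,suppress=True)
T=ctrl.capture("top");S=ctrl.capture("scene")
for n,c,roi in(("top",T,(160,190,260,270)),("scene",S,(380,170,480,260))):
    for s,ce,m in blobs(red(c["pixels"]),roi):print(n,"red",s,ce)
for n,c,roi,z in(("top",T,(295,160,350,188),.1),("scene",S,(285,183,330,207),.1)):
    g=c["pixels"].max(2);m=(g<100).astype(np.uint8)
    for s,ce,mm in blobs(m,roi,30):
        r=cv2.minAreaRect(np.argwhere(mm)[:,::-1].astype(np.float32));bx=cv2.boxPoints(r)
        P=np.array([onz(c,p,z) for p in bx]);print(n,"slot",s,ce,onz(c,ce,z),"\n",P[:,:2],np.linalg.norm(P-np.roll(P,-1,0),axis=1))
c=T;m=(c["pixels"].max(2)>185).astype(np.uint8)
for s,ce,mm in blobs(m,(255,140,390,205),300):
    r=cv2.minAreaRect(np.argwhere(mm)[:,::-1].astype(np.float32));print("deck",s,r,np.array([onz(c,p,.1)[:2] for p in cv2.boxPoints(r)]))
m=((c["pixels"].max(2)<75)|(red(c["pixels"])>0)).astype(np.uint8)
for s,ce,mm in blobs(m,(172,160,225,242),200):
    r=cv2.minAreaRect(np.argwhere(mm)[:,::-1].astype(np.float32));print("rack",s,r,np.array([onz(c,p,.08)[:2] for p in cv2.boxPoints(r)]))
a=cv2.resize(T["pixels"][150:270,160:260],None,fx=4,fy=4,interpolation=cv2.INTER_NEAREST)
b=cv2.resize(S["pixels"][180:300,380:480],None,fx=4,fy=4,interpolation=cv2.INTER_NEAREST)
cv2.imwrite("pics/crop1.png",np.hstack([a,b]))
E
```

```text
top red [225 211  10  10  61] [229.7705 215.2131]
top red [185 213  15  12  85] [191.5059 219.4   ]
top red [230 218  13   9  49] [236.4286 222.4898]
top red [184 251   5   3  12] [186.1667 251.9167]
scene red [397 186   8   6  47] [400.4255 188.5532]
scene red [392 206  15  10  68] [399.4706 211.4559]
scene red [432 217   7   5  26] [435.4615 219.0769]
scene red [457 220   4   3  11] [458.6364 220.9091]
scene red [454 229   7   5  16] [456.4375 231.625 ]
scene red [427 232  15   8  54] [434.7407 235.7222]
top slot [306 168  33  11 246] [322.3293 173.1138] [ 0.5632 -0.0453  0.1   ] 
 [[ 0.569  -0.002 ]
 [ 0.5777 -0.0864]
 [ 0.5574 -0.0882]
 [ 0.5488 -0.004 ]] [0.0849 0.0204 0.0846 0.0204]
scene slot [308 183  22  10 108] [321.9074 185.713 ] [ 0.4978 -0.0432  0.1   ] 
 [[ 0.5461 -0.0486]
 [ 0.5147 -0.0818]
 [ 0.4743 -0.0385]
 [ 0.5068 -0.0066]] [0.0456 0.0591 0.0455 0.0575]
scene slot [292 190  26  12 105] [304.8    195.6095] [ 0.5641 -0.0421  0.1   ] 
 [[ 0.5769 -0.0802]
 [ 0.561  -0.0909]
 [ 0.5518 -0.0056]
 [ 0.5673  0.0038]] [0.0192 0.0857 0.0181 0.0845]
scene slot [285 201  12   6  39] [288.8974 204.5128] [ 0.6215 -0.0423  0.1   ] 
 [[ 0.633  -0.0447]
 [ 0.6178 -0.0621]
 [ 0.5977 -0.0406]
 [ 0.6132 -0.0235]] [0.0231 0.0294 0.0231 0.029 ]
rack [ 182  169   35   64 1809] ((198.9167938232422, 200.49652099609375), (32.51345443725586, 63.86125183105469), 2.385944128036499) [[0.4129 0.3238]
 [0.5846 0.3257]
 [0.5803 0.2384]
 [0.4089 0.2389]]
```

View pics/crop1.png

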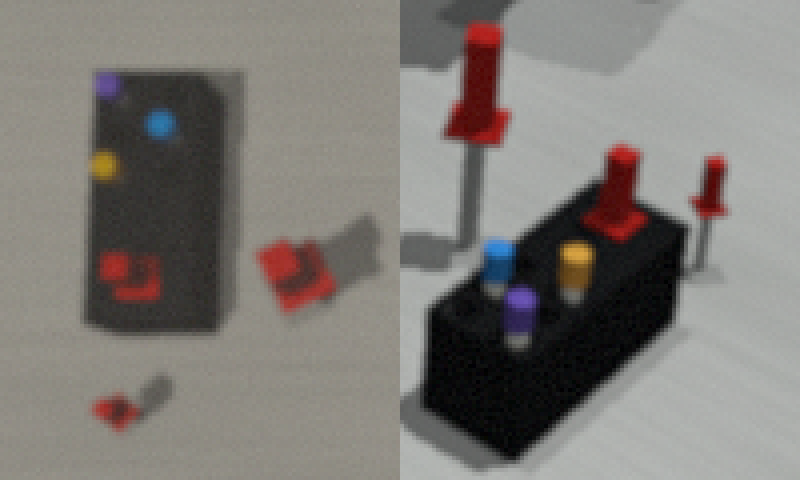

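Run:
```python
from h import *
from rig import ctrl
np.set_printoptions(precision=4,suppress=True)
T=ctrl.capture("top");S=ctrl.capture("scene")
f=lambda x,y,u,v:(u+(x-1.5)/4,v+(y-1.5)/4)
t1=f(115,268,160,150);s1=f(224,151,380,180)
print("htop",onz(T,t1,.134),onz(S,s1,.134),two(T,t1,S,s1))
t2=f(138,278,160,150);s2=f(216,219,380,180)
print("flange",onz(T,t2,.084),onz(S,s2,.084),two(T,t2,S,s2))
print("slot",two(T,(322.3,173.1),S,(304.8,195.6)))
# big pin
print("big",two(T,f(280,260,160,150),S,f(84,35,380,180)))
for n,p in(("purple",(108,85)),("blue",(160,123)),("yellow",(104,165))):print(n,onz(T,f(*p,160,150),.11))
# rack top corners from scene view
for p in((28,308),(120,360),(285,228),(198,180)):print("rk",onz(S,f(*p,380,180),.08))
s=ctrl.sense();print(s["position"],s["time_s"])
```

```text
htop [0.445  0.2912 0.134 ] [0.4459 0.2925 0.134 ] (array([0.445 , 0.2917, 0.133 ]), np.float64(0.0005683645121396238))
flange [0.4453 0.2909 0.084 ] [0.4477 0.2944 0.084 ] (array([0.4453, 0.2922, 0.0813]), np.float64(0.0013765698354184688))
slot (array([ 0.563 , -0.0446,  0.0985]), np.float64(0.0017045401311426847))
big (array([0.4441, 0.1825, 0.1668]), np.float64(0.001984413973096544))
purple [0.5688 0.3089 0.11  ]
blue [0.5432 0.2739 0.11  ]
yellow [0.5156 0.3088 0.11  ]
rk [0.587  0.2603 0.08  ]
rk [0.5857 0.3253 0.08  ]
rk [0.4218 0.3272 0.08  ]
rk [0.4183 0.2612 0.08  ]
[ 0.1472 -0.6072  0.2302] 0.3
```

Run:
```python
from h import *
from rig import ctrl
np.set_printoptions(precision=3,suppress=True)
T=ctrl.capture("top");S=ctrl.capture("scene")
print("can base",onz(S,(233,157),0),onz(S,(193,125),0),onz(T,(478,195),0), onz(T,(485,310),0))
print("lid",two(T,(571,251),S,(240,82)))
print("bottle",two(T,(462,247),S,(279,121)),onz(S,(281,158),0)); print("jar",two(T,(449,151),S,(212,172)))
```

```text
can base [ 0.474 -0.514  0.   ] [ 0.429 -0.842  0.   ] [ 0.521 -0.491  0.   ] [ 0.203 -0.485  0.   ]
lid (array([ 0.348, -0.604,  0.216]), np.float64(0.005863225257486865))
bottle (array([ 0.363, -0.383,  0.142]), np.float64(0.005106354460197925)) [ 0.364 -0.384  0.   ]
jar (array([ 0.633, -0.396,  0.059]), np.float64(0.0030466674010230805))
```

```bash
python3 -m pendant '[{"hand":50,"tz":-20,"wz":-0.121},{"hand":50,"tz":-20,"wz":-0.121},{"hand":50,"tz":-20,"wz":-0.121},{"hand":50,"tz":-20,"wz":-0.121},{"hand":50,"tz":-20,"wz":-0.121}]' 20
python3 -m pendant '[{"hand":50,"wz":-0.121},{"hand":50,"wz":-0.121},{"hand":50,"wz":-0.121},{"hand":50,"wz":-0.121},{"hand":50,"wz":-0.121}]'
python3 -m pendant '[{"hand":50,"wz":-0.121},{"hand":50},{"hand":50,"tx":35,"ty":19.5},{"hand":50,"tx":35,"ty":19.5},{"hand":50,"tx":35,"ty":19.5}]'
python3 -m pendant '[{"hand":50,"tx":35,"ty":19.5},{"hand":50,"tx":35,"ty":19.5},{"hand":50,"tx":35,"ty":19.5},{"hand":50,"tx":35,"ty":19.5},{"hand":50,"tx":35,"ty":19.5}]'
python3 -m pendant '[{"hand":50,"tx":35,"ty":19.5},{"hand":50,"tx":35,"ty":19.5},{"hand":50,"tx":35,"ty":19.5},{"hand":50,"tx":35,"ty":19.5},{"hand":50,"tx":35,"ty":19.5}]'
```

```text
schema error: expected keys hand, tx, ty, tz, wx, wy, wz
schema error: expected keys hand, tx, ty, tz, wx, wy, wz
schema error: expected keys hand, tx, ty, tz, wx, wy, wz
schema error: expected keys hand, tx, ty, tz, wx, wy, wz
schema error: expected keys hand, tx, ty, tz, wx, wy, wz
```

```bash
python3 -m pendant '[{"hand":50,"tx":0,"ty":0,"tz":-20,"wx":0,"wy":0,"wz":-0.121},{"hand":50,"tx":0,"ty":0,"tz":-20,"wx":0,"wy":0,"wz":-0.121},{"hand":50,"tx":0,"ty":0,"tz":-20,"wx":0,"wy":0,"wz":-0.121},{"hand":50,"tx":0,"ty":0,"tz":-20,"wx":0,"wy":0,"wz":-0.121},{"hand":50,"tx":0,"ty":0,"tz":-20,"wx":0,"wy":0,"wz":-0.121}]' 20 &&
python3 -m pendant '[{"hand":50,"tx":0,"ty":0,"tz":0,"wx":0,"wy":0,"wz":-0.121},{"hand":50,"tx":0,"ty":0,"tz":0,"wx":0,"wy":0,"wz":-0.121},{"hand":50,"tx":0,"ty":0,"tz":0,"wx":0,"wy":0,"wz":-0.121},{"hand":50,"tx":0,"ty":0,"tz":0,"wx":0,"wy":0,"wz":-0.121},{"hand":50,"tx":0,"ty":0,"tz":0,"wx":0,"wy":0,"wz":-0.121}]' &&
python3 -m pendant '[{"hand":50,"tx":0,"ty":0,"tz":0,"wx":0,"wy":0,"wz":-0.121},{"hand":50,"tx":20,"ty":10,"tz":0,"wx":0,"wy":0,"wz":0},{"hand":50,"tx":35,"ty":19,"tz":0,"wx":0,"wy":0,"wz":0},{"hand":50,"tx":35,"ty":19,"tz":0,"wx":0,"wy":0,"wz":0},{"hand":50,"tx":35,"ty":19,"tz":0,"wx":0,"wy":0,"wz":0}]'; python3 -c "
from rig import ctrl;s=ctrl.sense();print(s['q'],s['orientation'])"
```

```text
time_s: 0.82
position: [0.1472, -0.6073, 0.3315]
orientation: [0.911, 0.412, -0.0, 0.0]
force: [0.0, 0.2, 0.2]
grip_width: 0.708
gripper_force: 0.0
time_s: 1.23
position: [0.1472, -0.6074, 0.3306]
orientation: [0.747, 0.665, -0.0, 0.0]
force: [0.7, -0.4, 0.4]
grip_width: 0.509
gripper_force: 0.0
time_s: 1.65
position: [0.2147, -0.4812, 0.3302]
orientation: [0.708, 0.706, 0.0, -0.0]
force: [0.3, -0.1, 0.1]
grip_width: 0.497
gripper_force: 0.0
[-1.30096031e+00 -6.33811819e-02  1.64260853e+00  2.12337902e-04
  1.56273530e+00 -1.29775639e+00] [ 7.08239231e-01  7.05972483e-01  1.83398996e-04 -1.08901713e-04]
```

```bash
python3 -m pendant '[{"hand":50,"tx":33,"ty":18.5,"tz":0,"wx":0,"wy":0,"wz":0},{"hand":50,"tx":33,"ty":18.5,"tz":0,"wx":0,"wy":0,"wz":0},{"hand":50,"tx":33,"ty":18.5,"tz":0,"wx":0,"wy":0,"wz":0},{"hand":50,"tx":33,"ty":18.5,"tz":0,"wx":0,"wy":0,"wz":0},{"hand":50,"tx":33,"ty":18.5,"tz":0,"wx":0,"wy":0,"wz":0}]' >/dev/null &&
python3 -m pendant '[{"hand":50,"tx":33,"ty":18.5,"tz":0,"wx":0,"wy":0,"wz":0},{"hand":50,"tx":33,"ty":18.5,"tz":0,"wx":0,"wy":0,"wz":0},{"hand":50,"tx":33,"ty":18.5,"tz":0,"wx":0,"wy":0,"wz":0},{"hand":50,"tx":33,"ty":18.5,"tz":0,"wx":0,"wy":0,"wz":0},{"hand":50,"tx":33,"ty":18.5,"tz":0,"wx":0,"wy":0,"wz":0}]' &&
python3 -m pendant '[{"hand":50,"tx":38,"ty":4,"tz":0,"wx":0,"wy":0,"wz":0},{"hand":50,"tx":38,"ty":4,"tz":0,"wx":0,"wy":0,"wz":0},{"hand":50,"tx":38,"ty":4,"tz":0,"wx":0,"wy":0,"wz":0},{"hand":50,"tx":38,"ty":4,"tz":0,"wx":0,"wy":0,"wz":0},{"hand":50,"tx":38,"ty":4,"tz":0,"wx":0,"wy":0,"wz":0}]' &&
python3 -m pendant '[{"hand":50,"tx":38,"ty":4,"tz":0,"wx":0,"wy":0,"wz":0},{"hand":50,"tx":38,"ty":4,"tz":0,"wx":0,"wy":0,"wz":0},{"hand":50,"tx":38,"ty":4,"tz":0,"wx":0,"wy":0,"wz":0},{"hand":50,"tx":20,"ty":0,"tz":0,"wx":0,"wy":0,"wz":0},{"hand":50,"tx":0,"ty":0,"tz":0,"wx":0,"wy":0,"wz":0}]'
python3 - <<'E'
from rig import ctrl
import cv2
s=ctrl.sense();print(s["position"],s["orientation"])
c=ctrl.capture("wrist");cv2.imwrite("pics/w1.png",c["pixels"]);print(c["origin"],c["orientation"])
E
```

```text
time_s: 2.48
position: [0.4006, -0.1512, 0.331]
orientation: [0.708, 0.706, 0.0, 0.001]
force: [1.6, -1.1, 0.3]
grip_width: 0.504
gripper_force: 0.0
time_s: 2.9
position: [0.4203, 0.0389, 0.3309]
orientation: [0.708, 0.706, 0.0, 0.0]
force: [0.9, -0.2, -0.1]
grip_width: 0.499
gripper_force: 0.0
time_s: 3.32
position: [0.4322, 0.1746, 0.3305]
orientation: [0.706, 0.708, 0.0, -0.001]
force: [-0.3, -1.2, 0.5]
grip_width: 0.498
gripper_force: 0.0
[0.43224069 0.17462263 0.33047904] [ 7.06130359e-01  7.08081452e-01  4.04592802e-04 -6.40568255e-04]
[0.43245483 0.25915196 0.48463666] [9.88104134e-01 9.65461733e-04 3.30319406e-04 1.53782898e-01]
```

View pics/w1.png

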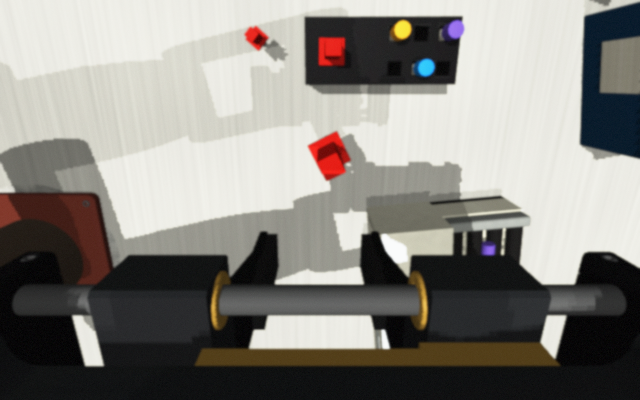

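The wrist view shows the middle pin at (331,51) standing in the rack with its sides along the image axes. The tall pin is at (329,155) and the tubes are at (402,30), (455,30) and (426,68). I'll refine the pin position from this view.

Run:
```python
from h import *
from rig import ctrl
np.set_printoptions(precision=4,suppress=True)
c=ctrl.capture("wrist")
for s,ce,m in blobs(red(c["pixels"]),(300,15,365,90),30):
    x,y,w,h,a=s;print(s,ce)
    print("flange x edges",onz(c,(x-.5,y+h-4),.084),onz(c,(x+w-.5,y+h-4),.084),"front",onz(c,(x+w/2,y+h-.5),.084))
    v=c["pixels"][...,2]*m
    for r in range(y,y+h,2):print(r,v[r,x:x+w:2])
```

```text
[318  34  28  30 757] [330.6697  47.8983]
flange x edges [0.4313 0.2806 0.084 ] [0.462  0.2806 0.084 ] front [0.4472 0.277  0.084 ]
34 [  0 106 110 104 110 109 110 109 106 105 104 100   0   0]
36 [114 216 227 216 224 227 226 225 225 225 223 219 208 155]
38 [125 230 234 220 232 236 236 235 234 234 235 231 225 173]
40 [129 230 234 211 230 235 235 236 235 234 235 230 223 170]
42 [128 229 234 207 230 234 235 235 234 234 233 229 219 166]
44 [128 230 234 206 229 235 234 235 235 233 233 225 184 150]
46 [126 230 235 204 229 235 236 235 234 233 232 222 153 104]
48 [129 229 233 203 228 235 236 234 233 233 232 220 143   0]
50 [130 230 234 202 228 234 234 233 233 232 231 218 142   0]
52 [129 229 234 194 196 206 205 204 204 203 204 190 135   0]
54 [130 229 233 179  95  91   0  91  91  93  96 120 126   0]
56 [129 229 234 202 139 108   0   0   0   0  99 122 126   0]
58 [129 229 234 232 227 189 140 126 124 125 127 130 126   0]
60 [131 228 234 233 233 227 193 144 129 130 128 128 124   0]
62 [ 91 171 178 180 182 182 173 134  96  96  98  99  91   0]
```

```bash
python3 -m pendant '[{"hand":50,"tx":39,"ty":4.5,"tz":0,"wx":0,"wy":0,"wz":0},{"hand":50,"tx":39,"ty":4.5,"tz":0,"wx":0,"wy":0,"wz":0},{"hand":50,"tx":39,"ty":4.5,"tz":0,"wx":0,"wy":0,"wz":0},{"hand":50,"tx":0,"ty":0,"tz":30,"wx":0,"wy":0,"wz":0},{"hand":50,"tx":0,"ty":0,"tz":30,"wx":0,"wy":0,"wz":0}]' &&
python3 -m pendant '[{"hand":50,"tx":0,"ty":0,"tz":30,"wx":0,"wy":0,"wz":0},{"hand":50,"tx":0,"ty":0,"tz":0,"wx":0,"wy":0,"wz":0},{"hand":50,"tx":0,"ty":0,"tz":0,"wx":0,"wy":0,"wz":0},{"hand":50,"tx":0,"ty":0,"tz":0,"wx":0,"wy":0,"wz":0},{"hand":50,"tx":0,"ty":0,"tz":0,"wx":0,"wy":0,"wz":0}]'
python3 - <<'E'
from rig import ctrl
import cv2
s=ctrl.sense();print(s["position"],s["orientation"])
c=ctrl.capture("wrist");cv2.imwrite("pics/w2.png",c["pixels"]);print(c["origin"],c["orientation"])
E
```

```text
time_s: 3.83
position: [0.4482, 0.289, 0.2719]
orientation: [0.707, 0.707, 0.002, 0.001]
force: [1.0, -0.7, -1.0]
grip_width: 0.497
gripper_force: 0.0
time_s: 4.25
position: [0.4482, 0.2879, 0.2435]
orientation: [0.708, 0.706, 0.002, 0.001]
force: [0.5, 0.1, -0.1]
grip_width: 0.502
gripper_force: 0.0
[0.44815805 0.28789973 0.24347131] [0.70822507 0.70598323 0.00206002 0.00082582]
[0.44818593 0.37237828 0.39763703] [ 0.98811709 -0.00229091  0.00201388  0.15367275]
```

View pics/w2.png

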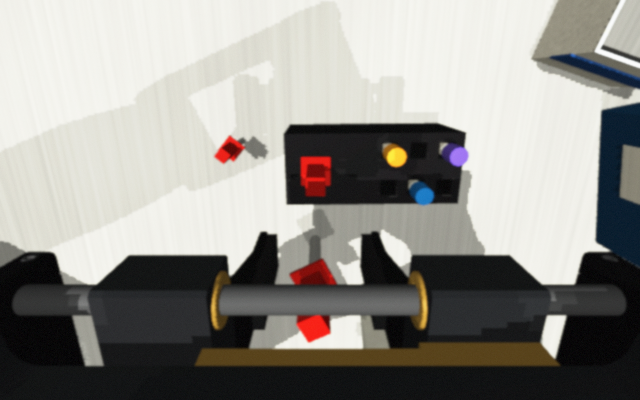

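The wrist view shows the pin at (315,172), just left of the fingers' midline at x=320, which matches the measured x of 0.446. The tall pin at (312,290) stays clear of the hand. I'll descend and grip.

```bash
python3 -m pendant '[{"hand":50,"tx":3.5,"ty":-2.5,"tz":20,"wx":0,"wy":0,"wz":0},{"hand":50,"tx":0,"ty":0,"tz":25,"wx":0,"wy":0,"wz":0},{"hand":50,"tx":0,"ty":0,"tz":25,"wx":0,"wy":0,"wz":0},{"hand":50,"tx":0,"ty":0,"tz":20,"wx":0,"wy":0,"wz":0},{"hand":50,"tx":0,"ty":0,"tz":20,"wx":0,"wy":0,"wz":0}]' &&
python3 -m pendant '[{"hand":50,"tx":0,"ty":0,"tz":15,"wx":0,"wy":0,"wz":0},{"hand":50,"tx":0,"ty":0,"tz":15,"wx":0,"wy":0,"wz":0},{"hand":50,"tx":0,"ty":0,"tz":0,"wx":0,"wy":0,"wz":0},{"hand":50,"tx":0,"ty":0,"tz":0,"wx":0,"wy":0,"wz":0},{"hand":50,"tx":0,"ty":0,"tz":0,"wx":0,"wy":0,"wz":0}]'
```

```text
time_s: 4.72
position: [0.445, 0.2918, 0.1313]
orientation: [0.708, 0.706, 0.001, 0.001]
force: [0.4, 0.8, -0.0]
grip_width: 0.503
gripper_force: 0.0
time_s: 5.13
position: [0.4453, 0.292, 0.1024]
orientation: [0.708, 0.706, 0.001, 0.0]
force: [0.1, 0.6, 0.8]
grip_width: 0.497
gripper_force: 0.0
```

```bash
python3 -m pendant '[{"hand":5,"tx":0,"ty":0,"tz":0,"wx":0,"wy":0,"wz":0},{"hand":5,"tx":0,"ty":0,"tz":0,"wx":0,"wy":0,"wz":0},{"hand":5,"tx":0,"ty":0,"tz":0,"wx":0,"wy":0,"wz":0},{"hand":5,"tx":0,"ty":0,"tz":0,"wx":0,"wy":0,"wz":0},{"hand":5,"tx":0,"ty":0,"tz":0,"wx":0,"wy":0,"wz":0}]' 25 && 
python3 -m pendant '[{"hand":5,"tx":0,"ty":0,"tz":0,"wx":0,"wy":0,"wz":0},{"hand":5,"tx":0,"ty":0,"tz":0,"wx":0,"wy":0,"wz":0},{"hand":5,"tx":0,"ty":0,"tz":0,"wx":0,"wy":0,"wz":0},{"hand":5,"tx":0,"ty":0,"tz":0,"wx":0,"wy":0,"wz":0},{"hand":5,"tx":0,"ty":0,"tz":0,"wx":0,"wy":0,"wz":0}]'
```

```text
time_s: 5.55
position: [0.4442, 0.2916, 0.1009]
orientation: [0.708, 0.706, 0.0, 0.0]
force: [1.2, 0.0, -0.4]
grip_width: 0.209
gripper_force: 0.4
time_s: 5.97
position: [0.4442, 0.2916, 0.1008]
orientation: [0.708, 0.706, 0.0, 0.0]
force: [0.5, -0.1, 3.6]
grip_width: 0.18
gripper_force: 25.0
```

```bash
python3 -m pendant '[{"hand":5,"tx":0,"ty":0,"tz":-15,"wx":0,"wy":0,"wz":0},{"hand":5,"tx":0,"ty":0,"tz":-25,"wx":0,"wy":0,"wz":0},{"hand":5,"tx":0,"ty":0,"tz":-30,"wx":0,"wy":0,"wz":0},{"hand":5,"tx":0,"ty":0,"tz":-30,"wx":0,"wy":0,"wz":0},{"hand":5,"tx":0,"ty":0,"tz":-30,"wx":0,"wy":0,"wz":0}]' && 
python3 -m pendant '[{"hand":5,"tx":0,"ty":0,"tz":-20,"wx":0,"wy":0,"wz":0},{"hand":5,"tx":0,"ty":0,"tz":0,"wx":0,"wy":0,"wz":0},{"hand":5,"tx":0,"ty":0,"tz":0,"wx":0,"wy":0,"wz":0},{"hand":5,"tx":0,"ty":0,"tz":0,"wx":0,"wy":0,"wz":0},{"hand":5,"tx":0,"ty":0,"tz":0,"wx":0,"wy":0,"wz":0}]'
```

```text
time_s: 6.38
position: [0.4434, 0.2912, 0.231]
orientation: [0.708, 0.706, -0.001, -0.0]
force: [0.7, -0.6, -1.0]
grip_width: 0.18
gripper_force: 25.0
time_s: 6.8
position: [0.4429, 0.291, 0.2481]
orientation: [0.708, 0.706, -0.002, -0.001]
force: [0.4, 0.4, -1.2]
grip_width: 0.182
gripper_force: 25.0
```

```bash
python3 -m pendant '[{"hand":5,"tx":0,"ty":40,"tz":0,"wx":0,"wy":0,"wz":0},{"hand":5,"tx":0,"ty":40,"tz":0,"wx":0,"wy":0,"wz":0},{"hand":5,"tx":-10,"ty":38,"tz":0,"wx":0,"wy":0,"wz":0},{"hand":5,"tx":-30,"ty":0,"tz":0,"wx":0,"wy":0,"wz":0},{"hand":5,"tx":-35,"ty":0,"tz":0,"wx":0,"wy":0,"wz":0}]' && 
python3 -m pendant '[{"hand":5,"tx":-35,"ty":0,"tz":0,"wx":0,"wy":0,"wz":0},{"hand":5,"tx":-35,"ty":0,"tz":0,"wx":0,"wy":0,"wz":0},{"hand":5,"tx":-35,"ty":0,"tz":0,"wx":0,"wy":0,"wz":0},{"hand":5,"tx":-35,"ty":0,"tz":0,"wx":0,"wy":0,"wz":0},{"hand":5,"tx":-35,"ty":0,"tz":0,"wx":0,"wy":0,"wz":0}]' &&
python3 -m pendant '[{"hand":5,"tx":-35,"ty":0,"tz":0,"wx":0,"wy":0,"wz":0},{"hand":5,"tx":-30,"ty":0,"tz":0,"wx":0,"wy":0,"wz":0},{"hand":5,"tx":-20,"ty":0,"tz":0,"wx":0,"wy":0,"wz":0},{"hand":5,"tx":0,"ty":0,"tz":0,"wx":0,"wy":0,"wz":-0.06},{"hand":5,"tx":0,"ty":0,"tz":0,"wx":0,"wy":0,"wz":-0.05}]' &&
python3 -m pendant '[{"hand":5,"tx":0,"ty":0,"tz":0,"wx":0,"wy":0,"wz":0},{"hand":5,"tx":0,"ty":0,"tz":0,"wx":0,"wy":0,"wz":0},{"hand":5,"tx":0,"ty":0,"tz":0,"wx":0,"wy":0,"wz":0},{"hand":5,"tx":0,"ty":0,"tz":0,"wx":0,"wy":0,"wz":0},{"hand":5,"tx":0,"ty":0,"tz":0,"wx":0,"wy":0,"wz":0}]'
python3 - <<'E'
from rig import ctrl
import cv2,numpy as np
np.set_printoptions(precision=4,suppress=True)
s=ctrl.sense();print(s["position"],s["orientation"],s["force"])
c=ctrl.capture("wrist");cv2.imwrite("pics/w3.png",c["pixels"])
E
```

```text
time_s: 7.22
position: [0.5619, 0.2159, 0.2451]
orientation: [0.707, 0.707, -0.003, -0.002]
force: [-0.2, 0.6, -1.2]
grip_width: 0.18
gripper_force: 25.0
time_s: 7.63
position: [0.5603, 0.0397, 0.2484]
orientation: [0.708, 0.706, -0.001, -0.001]
force: [0.4, -0.5, -0.7]
grip_width: 0.188
gripper_force: 25.0
time_s: 8.05
position: [0.5603, -0.0453, 0.2483]
orientation: [0.668, 0.744, -0.001, -0.002]
force: [0.2, 0.1, -1.8]
grip_width: 0.182
gripper_force: 25.0
time_s: 8.47
position: [0.5613, -0.0433, 0.2502]
orientation: [0.668, 0.744, -0.0, -0.0]
force: [-0.1, -0.3, -1.1]
grip_width: 0.182
gripper_force: 25.0
[ 0.5613 -0.0433  0.2502] [ 0.6679  0.7442 -0.0001 -0.0002] [-0.1397 -0.2663 -1.1087]
```

View pics/w3.png

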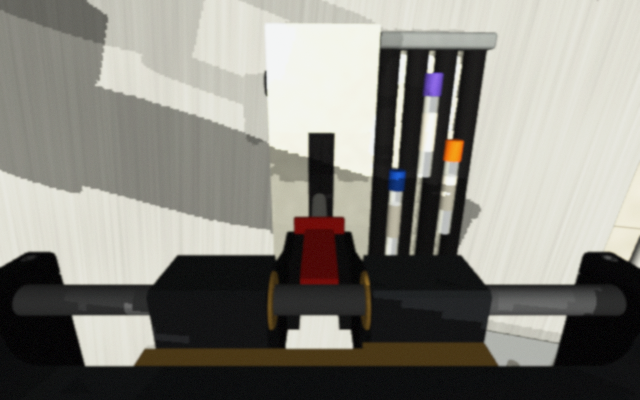

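The wrist view shows the slot at columns 308–334 with its far end at row 133. The shank, at (319,205), is lined up with it.

Run:
```python
from h import *
from rig import ctrl
np.set_printoptions(precision=4,suppress=True)
c=ctrl.capture("wrist");s=ctrl.sense();p=s["position"]
M=R.from_quat(s["orientation"]).as_matrix();print(M)
g=c["pixels"].max(2).astype(int)
for r in(140,150,160,170,180,188):
    xs=np.where(g[r,290:350]<60)[0]+290
    a,b=onz(c,(xs[0]-.5,r),.1),onz(c,(xs[-1]+.5,r),.1);print(r,xs[0],xs[-1],a[:2],b[:2],"mid in tool mm",1000*M.T@((a+b)/2-p))
col=g[115:150,321];e=115+np.where(col<90)[0][0];print(e,onz(c,(321,e-.5),.1),1000*M.T@(onz(c,(321,e-.5),.1)-p))
# shank
for r in(196,202,208):print(r,g[r,300:345:2])
```

```text
[[-0.1079  0.9942  0.    ]
 [ 0.9942  0.1079  0.    ]
 [ 0.      0.     -1.    ]]
140 310 332 [ 0.5497 -0.009 ] [ 0.5702 -0.0068] mid in tool mm [ 35.5155   2.4347 150.4991]
150 310 332 [ 0.5506 -0.018 ] [ 0.5713 -0.0157] mid in tool mm [ 26.4847   2.4451 150.4991]
160 309 332 [ 0.5506 -0.0272] [ 0.5724 -0.0249] mid in tool mm [ 17.2894   2.0007 150.499 ]
170 309 332 [ 0.5516 -0.0365] [ 0.5735 -0.0342] mid in tool mm [  7.9244   2.0072 150.4989]
180 309 332 [ 0.5525 -0.046 ] [ 0.5746 -0.0436] mid in tool mm [ -1.6148   2.0139 150.4989]
188 309 332 [ 0.5533 -0.0537] [ 0.5755 -0.0513] mid in tool mm [ -9.3748   2.0193 150.4988]
134 [ 0.5593 -0.0021  0.1   ] [ 41.2992   2.4279 150.4992]
196 [195 194 192 183 104  25  24  54  67  71  69  68  53  31  31  28  69 171
 194 195 195 194 195]
202 [196 193 196 189 117  24  43  65  69  70  71  66  65  36  16  18  73 175
 195 194 194 192 193]
208 [194 193 193 187 114  27  51  67  70  68  72  69  66  45  19  18  86 182
 194 194 194 194 195]
```

```bash
python3 -m pendant '[{"hand":5,"tx":15,"ty":2,"tz":10,"wx":0,"wy":0,"wz":0},{"hand":5,"tx":14,"ty":0,"tz":10,"wx":0,"wy":0,"wz":0},{"hand":5,"tx":0,"ty":0,"tz":10,"wx":0,"wy":0,"wz":0},{"hand":5,"tx":0,"ty":0,"tz":10,"wx":0,"wy":0,"wz":0},{"hand":5,"tx":0,"ty":0,"tz":0,"wx":0,"wy":0,"wz":0}]' && 
python3 -m pendant '[{"hand":5,"tx":0,"ty":0,"tz":5,"wx":0,"wy":0,"wz":0},{"hand":5,"tx":0,"ty":0,"tz":5,"wx":0,"wy":0,"wz":0},{"hand":5,"tx":0,"ty":0,"tz":5,"wx":0,"wy":0,"wz":0},{"hand":5,"tx":0,"ty":0,"tz":5,"wx":0,"wy":0,"wz":0},{"hand":5,"tx":0,"ty":0,"tz":0,"wx":0,"wy":0,"wz":0}]'
python3 -m pendant '[{"hand":5,"tx":0,"ty":0,"tz":4,"wx":0,"wy":0,"wz":0},{"hand":5,"tx":0,"ty":0,"tz":4,"wx":0,"wy":0,"wz":0},{"hand":5,"tx":0,"ty":0,"tz":2,"wx":0,"wy":0,"wz":0},{"hand":5,"tx":0,"ty":0,"tz":0,"wx":0,"wy":0,"wz":0},{"hand":5,"tx":0,"ty":0,"tz":0,"wx":0,"wy":0,"wz":0}]'
python3 - <<'E'
from rig import ctrl
import cv2,numpy as np
np.set_printoptions(precision=4,suppress=True)
s=ctrl.sense();print(s["position"],s["force"],s["moment"])
c=ctrl.capture("wrist");cv2.imwrite("pics/w4.png",c["pixels"])
E
```

```text
time_s: 8.98
position: [0.5585, -0.0143, 0.2073]
orientation: [0.668, 0.744, -0.001, -0.002]
force: [-0.5, -1.1, -0.6]
grip_width: 0.182
gripper_force: 25.0
time_s: 9.4
position: [0.5597, -0.0148, 0.1893]
orientation: [0.668, 0.744, -0.0, -0.001]
force: [-0.4, 0.5, -0.9]
grip_width: 0.182
gripper_force: 25.0
time_s: 9.82
position: [0.5601, -0.0147, 0.1803]
orientation: [0.668, 0.744, -0.0, -0.0]
force: [-0.4, 0.1, -1.3]
grip_width: 0.182
gripper_force: 25.0
[ 0.5601 -0.0147  0.1803] [-0.4482  0.0813 -1.3312] [-0.0335 -0.0466 -0.0331]
```

View pics/w4.png

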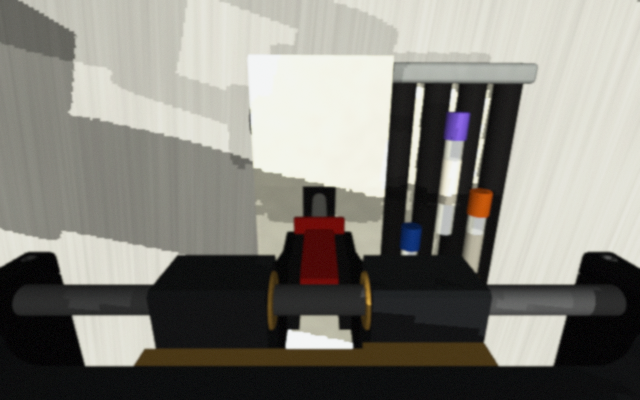

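The shank, at (319,205), has gone through the flaps near the +y end of the slot. It is centred between the edges at 303 and 335, and the force reading is free of contact. I'll go down to the hidden plate.

```bash
python3 -m pendant '[{"hand":5,"tx":0,"ty":0,"tz":8,"wx":0,"wy":0,"wz":0},{"hand":5,"tx":0,"ty":0,"tz":8,"wx":0,"wy":0,"wz":0},{"hand":5,"tx":0,"ty":0,"tz":8,"wx":0,"wy":0,"wz":0},{"hand":5,"tx":0,"ty":0,"tz":8,"wx":0,"wy":0,"wz":0},{"hand":5,"tx":0,"ty":0,"tz":0,"wx":0,"wy":0,"wz":0}]' && 
python3 -m pendant '[{"hand":5,"tx":0,"ty":0,"tz":0,"wx":0,"wy":0,"wz":0},{"hand":5,"tx":0,"ty":0,"tz":2,"wx":0,"wy":0,"wz":0},{"hand":5,"tx":0,"ty":0,"tz":2,"wx":0,"wy":0,"wz":0},{"hand":5,"tx":0,"ty":0,"tz":0,"wx":0,"wy":0,"wz":0},{"hand":5,"tx":0,"ty":0,"tz":0,"wx":0,"wy":0,"wz":0}]'
python3 -m pendant '[{"hand":5,"tx":0,"ty":0,"tz":2,"wx":0,"wy":0,"wz":0},{"hand":5,"tx":0,"ty":0,"tz":2,"wx":0,"wy":0,"wz":0},{"hand":5,"tx":0,"ty":0,"tz":0,"wx":0,"wy":0,"wz":0},{"hand":5,"tx":0,"ty":0,"tz":0,"wx":0,"wy":0,"wz":0},{"hand":5,"tx":0,"ty":0,"tz":0,"wx":0,"wy":0,"wz":0}]'
```

```text
time_s: 10.28
position: [0.5587, -0.0144, 0.1457]
orientation: [0.668, 0.744, -0.001, -0.002]
force: [-0.2, -0.6, -1.4]
grip_width: 0.185
gripper_force: 25.0
time_s: 10.7
position: [0.5604, -0.0148, 0.1447]
orientation: [0.668, 0.744, 0.0, 0.0]
force: [-0.2, -0.1, -1.4]
grip_width: 0.181
gripper_force: 25.0
time_s: 11.12
position: [0.5606, -0.0147, 0.141]
orientation: [0.668, 0.744, 0.0, 0.0]
force: [-1.0, -0.6, 1.0]
grip_width: 0.182
gripper_force: 25.0
```

```bash
python3 -m pendant '[{"hand":5,"tx":0,"ty":0,"tz":3,"wx":0,"wy":0,"wz":0},{"hand":5,"tx":0,"ty":0,"tz":0,"wx":0,"wy":0,"wz":0},{"hand":5,"tx":0,"ty":0,"tz":0,"wx":0,"wy":0,"wz":0},{"hand":5,"tx":0,"ty":0,"tz":0,"wx":0,"wy":0,"wz":0},{"hand":5,"tx":0,"ty":0,"tz":0,"wx":0,"wy":0,"wz":0}]' | grep -E "pos|for"
python3 -m pendant '[{"hand":5,"tx":0,"ty":0,"tz":-6,"wx":0,"wy":0,"wz":0},{"hand":5,"tx":-3,"ty":0,"tz":0,"wx":0,"wy":0,"wz":0},{"hand":5,"tx":0,"ty":0,"tz":6,"wx":0,"wy":0,"wz":0},{"hand":5,"tx":0,"ty":0,"tz":0,"wx":0,"wy":0,"wz":0},{"hand":5,"tx":0,"ty":0,"tz":0,"wx":0,"wy":0,"wz":0}]' | grep -E "pos|for"
python3 -m pendant '[{"hand":5,"tx":0,"ty":0,"tz":-6,"wx":0,"wy":0,"wz":0},{"hand":5,"tx":-3,"ty":0,"tz":0,"wx":0,"wy":0,"wz":0},{"hand":5,"tx":0,"ty":0,"tz":6,"wx":0,"wy":0,"wz":0},{"hand":5,"tx":0,"ty":0,"tz":0,"wx":0,"wy":0,"wz":0},{"hand":5,"tx":0,"ty":0,"tz":0,"wx":0,"wy":0,"wz":0}]' | grep -E "pos|for"
```

```text
position: [0.5606, -0.0148, 0.1378]
force: [1.1, -0.5, 3.7]
gripper_force: 25.0
position: [0.5604, -0.0182, 0.1373]
force: [1.1, -2.5, 3.3]
gripper_force: 25.0
position: [0.56, -0.0209, 0.1362]
force: [0.6, -2.5, -2.8]
gripper_force: 25.0
```

The vertical load vanished at the third probe, leaving a slight -y side force, so the hole is here and its centre is a little further towards -y. I'll shift 1.5 mm and go 3 mm deeper.

```bash
python3 -m pendant '[{"hand":5,"tx":-1.5,"ty":0,"tz":0,"wx":0,"wy":0,"wz":0},{"hand":5,"tx":0,"ty":0,"tz":0,"wx":0,"wy":0,"wz":0},{"hand":5,"tx":0,"ty":0,"tz":0,"wx":0,"wy":0,"wz":0},{"hand":5,"tx":0,"ty":0,"tz":0,"wx":0,"wy":0,"wz":0},{"hand":5,"tx":0,"ty":0,"tz":0,"wx":0,"wy":0,"wz":0}]' | grep -E "pos|for"
python3 -m pendant '[{"hand":5,"tx":0,"ty":0,"tz":1.5,"wx":0,"wy":0,"wz":0},{"hand":5,"tx":0,"ty":0,"tz":1.5,"wx":0,"wy":0,"wz":0},{"hand":5,"tx":0,"ty":0,"tz":0,"wx":0,"wy":0,"wz":0},{"hand":5,"tx":0,"ty":0,"tz":0,"wx":0,"wy":0,"wz":0},{"hand":5,"tx":0,"ty":0,"tz":0,"wx":0,"wy":0,"wz":0}]' | grep -E "pos|for"
```

```text
position: [0.5609, -0.0219, 0.1375]
force: [-0.4, 0.2, -1.0]
gripper_force: 25.0
position: [0.561, -0.0221, 0.1345]
force: [0.2, -0.0, -1.3]
gripper_force: 25.0
```

```bash
python3 -m pendant '[{"hand":5,"tx":0,"ty":0,"tz":3,"wx":0,"wy":0,"wz":0},{"hand":5,"tx":0,"ty":0,"tz":3,"wx":0,"wy":0,"wz":0},{"hand":5,"tx":0,"ty":0,"tz":3,"wx":0,"wy":0,"wz":0},{"hand":5,"tx":0,"ty":0,"tz":0,"wx":0,"wy":0,"wz":0},{"hand":5,"tx":0,"ty":0,"tz":0,"wx":0,"wy":0,"wz":0}]' | grep -E "pos|for"
python3 -m pendant '[{"hand":5,"tx":0,"ty":0,"tz":1.5,"wx":0,"wy":0,"wz":0},{"hand":5,"tx":0,"ty":0,"tz":1.5,"wx":0,"wy":0,"wz":0},{"hand":5,"tx":0,"ty":0,"tz":0,"wx":0,"wy":0,"wz":0},{"hand":5,"tx":0,"ty":0,"tz":0,"wx":0,"wy":0,"wz":0},{"hand":5,"tx":0,"ty":0,"tz":0,"wx":0,"wy":0,"wz":0}]' | grep -E "pos|for"
```

```text
position: [0.5606, -0.0221, 0.125]
force: [-1.1, 0.2, -0.9]
gripper_force: 25.0
position: [0.5609, -0.0221, 0.1225]
force: [-0.2, -0.9, -1.9]
gripper_force: 25.0
```

```bash
python3 -m pendant '[{"hand":5,"tx":0,"ty":0,"tz":1,"wx":0,"wy":0,"wz":0},{"hand":5,"tx":0,"ty":0,"tz":0,"wx":0,"wy":0,"wz":0},{"hand":5,"tx":0,"ty":0,"tz":0,"wx":0,"wy":0,"wz":0},{"hand":5,"tx":0,"ty":0,"tz":0,"wx":0,"wy":0,"wz":0},{"hand":5,"tx":0,"ty":0,"tz":0,"wx":0,"wy":0,"wz":0}]' | grep -E "pos|for"
python3 -m pendant '[{"hand":5,"tx":0,"ty":0,"tz":0.5,"wx":0,"wy":0,"wz":0},{"hand":5,"tx":0,"ty":0,"tz":0,"wx":0,"wy":0,"wz":0},{"hand":5,"tx":0,"ty":0,"tz":0,"wx":0,"wy":0,"wz":0},{"hand":5,"tx":0,"ty":0,"tz":0,"wx":0,"wy":0,"wz":0},{"hand":5,"tx":0,"ty":0,"tz":0,"wx":0,"wy":0,"wz":0}]' | grep -E "pos|for"
```

```text
position: [0.5611, -0.0222, 0.1216]
force: [-1.1, 0.2, -0.5]
gripper_force: 25.0
position: [0.561, -0.0221, 0.1211]
force: [0.1, -0.6, -0.8]
gripper_force: 25.0
```

```bash
python3 -m pendant '[{"hand":5,"tx":0,"ty":0,"tz":0.5,"wx":0,"wy":0,"wz":0},{"hand":5,"tx":0,"ty":0,"tz":0,"wx":0,"wy":0,"wz":0},{"hand":5,"tx":0,"ty":0,"tz":0,"wx":0,"wy":0,"wz":0},{"hand":5,"tx":0,"ty":0,"tz":0,"wx":0,"wy":0,"wz":0},{"hand":5,"tx":0,"ty":0,"tz":0,"wx":0,"wy":0,"wz":0}]' | grep -E "pos|for"
python3 -m pendant '[{"hand":5,"tx":0,"ty":0,"tz":0.3,"wx":0,"wy":0,"wz":0},{"hand":5,"tx":0,"ty":0,"tz":0,"wx":0,"wy":0,"wz":0},{"hand":5,"tx":0,"ty":0,"tz":0,"wx":0,"wy":0,"wz":0},{"hand":5,"tx":0,"ty":0,"tz":0,"wx":0,"wy":0,"wz":0},{"hand":5,"tx":0,"ty":0,"tz":0,"wx":0,"wy":0,"wz":0}]' | grep -E "pos|for"
```

```text
position: [0.5611, -0.0221, 0.1208]
force: [-1.4, 0.3, 2.3]
gripper_force: 25.0
position: [0.5611, -0.0222, 0.1208]
force: [-2.0, 0.5, 5.7]
gripper_force: 25.0
```

The flange is seated at the expected height, a TCP z of 0.1208, with about 6 N on it. I'll release, retreat upwards and check.

```bash
python3 -m pendant '[{"hand":40,"tx":0,"ty":0,"tz":-0.5,"wx":0,"wy":0,"wz":0},{"hand":40,"tx":0,"ty":0,"tz":0,"wx":0,"wy":0,"wz":0},{"hand":40,"tx":0,"ty":0,"tz":0,"wx":0,"wy":0,"wz":0},{"hand":40,"tx":0,"ty":0,"tz":0,"wx":0,"wy":0,"wz":0},{"hand":40,"tx":0,"ty":0,"tz":0,"wx":0,"wy":0,"wz":0}]'
python3 -m pendant '[{"hand":40,"tx":0,"ty":0,"tz":-10,"wx":0,"wy":0,"wz":0},{"hand":40,"tx":0,"ty":0,"tz":-25,"wx":0,"wy":0,"wz":0},{"hand":40,"tx":0,"ty":0,"tz":-35,"wx":0,"wy":0,"wz":0},{"hand":40,"tx":0,"ty":0,"tz":-35,"wx":0,"wy":0,"wz":0},{"hand":40,"tx":0,"ty":0,"tz":-35,"wx":0,"wy":0,"wz":0}]'
python3 -m pendant '[{"hand":40,"tx":-40,"ty":0,"tz":0,"wx":0,"wy":0,"wz":0},{"hand":40,"tx":-40,"ty":0,"tz":0,"wx":0,"wy":0,"wz":0},{"hand":40,"tx":-20,"ty":0,"tz":0,"wx":0,"wy":0,"wz":0},{"hand":40,"tx":0,"ty":0,"tz":0,"wx":0,"wy":0,"wz":0},{"hand":40,"tx":0,"ty":0,"tz":0,"wx":0,"wy":0,"wz":0}]' | grep pos
python3 - <<'E'
from rig import ctrl
import cv2,numpy as np
a=ctrl.capture("wrist")["pixels"];b=ctrl.capture("scene")["pixels"][140:300,200:456]
cv2.imwrite("pics/end.png",np.vstack([a[:250],cv2.resize(b,(640,350))[:, :]])[:600])
E
```

```text
time_s: 16.12
position: [0.5609, -0.0221, 0.1205]
orientation: [0.668, 0.744, -0.0, -0.0]
force: [0.4, -0.2, -0.7]
grip_width: 0.391
gripper_force: 0.0
time_s: 16.53
position: [0.5607, -0.0221, 0.2628]
orientation: [0.668, 0.744, -0.0, -0.0]
force: [1.1, 0.9, -0.1]
grip_width: 0.398
gripper_force: 0.0
position: [0.5717, -0.1224, 0.2612]
```

View pics/end.png

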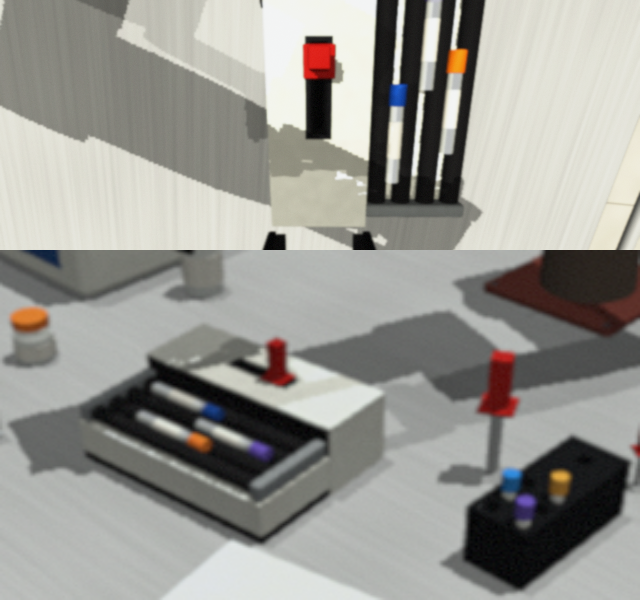

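The pin stands upright with its flange flat on the deck, at (319,60) in the wrist half and (277,365) in the scene half. The tubes and jar are where they were, and the hand is clear.

```bash
python3 -c "
from rig import ctrl;print(ctrl.close_job())"
```

```text
the job is handed in; nothing more can be done
None
```

The locking pin is home in the mixer's locking hole with its flange flat on the deck and let go, and the job is handed in; hand-in printed no verdict, the highest force I read was about 6 N, and the tubes, bottle and jar were not touched.

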